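Stack two shaft collars on the locating post

ROBOT

A 6-joint arm with a two-finger parallel gripper is mounted at the origin on a cart in front of the work surface, level with it; the furniture and walls round the work are solid. World frame = base frame: x ahead of the robot, y to its left, z up, the work surface at z = 0. Lengths are in mm, angles in degrees, forces in N, time in s.
With the tool pointing down it reaches from about 350 to 925 mm from the base axis. Payload 6.4 kg.
Tool frame: the origin (TCP) lies midway between the tips of the shut fingers; the grasp point (between the pads) lies 19 mm behind it; z points along the fingers, y is the line along which they close (so a half turn about z gives the same grasp; the last joint's range is limited). The gripper opens to 85 mm and grips with 20 to 120 N. Pads are 22 mm wide; open, the fingers measure 114 mm over their backs; the gripper's body (76 mm by 85 mm) begins 54 mm behind the grasp point. The pads swing forward as they close: fully open they stand 13 mm farther back than shut.
Start: joints at [-85.033, 14.043, 89.255, -0, 76.702, -9.975], TCP at [167.609, -628.03, 231.29] pointing down, gripper open.
Joint ranges: [-179.41, 179.41], [-58.25, 129.5], [7.25, 145.43], [-54.29, 234.29], [11.92, 165.04], [-157.13, 157.13]. Speed limits (degrees/s): [147.25, 147.25, 180, 180, 180, 180].

INTERFACE

Orientations are given as a 3x3 rotation matrix whose columns are the frame's x, y, z axes.
In Python, from plant import bot, imaging gives the robot as it stands. Calls block until the motion is done:
- bot.move_to(position, orientation): joint-space move of the TCP to a pose.
- bot.movel(position, rate=150, rotation=None, threshold=None): straight line of the TCP; rotation=None keeps the orientation; rate is the mean speed in mm/s. With threshold (N) it stops when the force on the tool has changed by that much, and returns True; else False.
- bot.move_j(angles): joint-space move.
- bot.gripper_open() and bot.grab(grip_force=None): open the fingers fully, or close them until they stop; grip_force is the grip in N (None keeps the last).
- bot.sleep(seconds).
- bot.inverse_kinematics(position, orientation): joint angles nearest the present ones, or None.
- bot.observe(): the state.
- imaging.read_camera(name): name is "side" or "top" or "wrist"; returns a dict with "frame" (400x640x3 uint8, red, green, blue), "fovy" (degrees; the focal length in pixels is half the picture's height over the tangent of half this angle, whatever the lens; pixels are square), "cx", "cy" (the principal point, pixels), "dist" ([k1, k2, p1, p2, k3] as OpenCV has them; the pictures are not rectified), "extrinsics" (4x4, takes a point from world to camera coordinates). Camera axes: x right, y up, looking along -z (the intrinsics and any distortion apply to the point x, -y, -z); pixel columns grow to the right and rows downward; lengths in mm; the calibration is good to about 2 mm. A picture is of the moment at which its call begins. There is no depth.
A pose or a line that the arm cannot do raises bot.Unreachable and nothing moves.
- bot.close_job(): hands the job in; it is judged then, once.
The state is a dict: "clock": time; "q": joint angles; "joint_velocities": joint speeds; "joint_efforts": joint torques, N m; "tool_pos": TCP position; "ee_rot": TCP orientation; "force": force on the tool from outside, world axes, zero at the start; "ft_torque": the same for the moment, N m; "opening": finger opening in mm; "grasp_force": force on a finger pad.
Only numpy, scipy, OpenCV 4.12 (cv2) and the standard library are available. Lean on these libraries where they do the work, as an engineer would, in place of code of your own. Each camera call takes 0.05 s, during which the arm holds its last target. There are 200 camera calls.

TASK

Put the two large-bored steel collars on the upright locating post: first the wide one, all the way down onto the post's flange, then the narrower one on top of it, down until it rests flat on the wide one. Leave both there and let go; the small thick-walled bush, whose hole is too small for the post, stays where it is.

Things in the scene. Friction and masses are not known exactly. Their poses are not given: they have to be found in the camera images.
- wide_collar_mid (a point): wide steel collar (ring) lying flat on the bench, loose: 60 mm outside diameter, 30 mm bore right through, 28 mm high, about 0.3 to 0.6 kg. This point is on its axis, half-way up (14 mm above its underside); z along the axis. A small dark screw on its side (at +x) is only a mark.
- narrow_collar_mid (a point): narrower steel collar (ring) lying flat on the bench, loose: 44 mm outside diameter, 30 mm bore right through, 24 mm high, about 0.1 to 0.2 kg. This point is on its axis, half-way up (12 mm above its underside); z along the axis.
- small_bush_mid (a point): small thick-walled steel bush lying flat on the bench, loose, not to be used: 34 mm outside diameter, 12 mm bore, 20 mm high. This point is on its axis, half-way up (10 mm above its underside).
- post_seat (a point): the locating post, fixed to the bench: dark round flange, 90 mm across, 12 mm thick; on its centre an upright bright steel post, 56 mm tall above the flange, 20 mm in diameter for the lower 30 mm, then tapering to an 8 mm tip. This point: post axis at the flange's upper face (12 mm above the bench), z up. The wide collar seats on that face, the narrower one on the wide one, 28 mm higher.
Things that resemble listed ones, but are neither listed nor needed, are in the scene too. What is shaped like the part that bears post_seat but turquoise is not meant. Leave any pink look-alike of the part that bears narrow_collar_mid alone.

How it is judged (in metres and radians):
On the way:
1. the wide collar is home on the flange, with the narrower collar not yet on the post (horizontal distance between wide_collar_mid and post_seat below 0.012 m and z of wide_collar_mid in the frame of post_seat between 0.009 and 0.019 m and angle between wide_collar_mid's own z axis and vertical below 0.175 rad and horizontal distance between narrow_collar_mid and post_seat above 0.04 m), for 0.2 s.
At the end, for the whole second after the job is handed in: Both collars are on the post and at rest, each within 12 mm of the post's axis and within 10 degrees of level: the wide one with its centre 14 mm (+-5 mm) above the flange, the narrower one on top of it with its centre 40 mm (+-5 mm) above the flange (horizontal distance between each of wide_collar_mid, narrow_collar_mid and post_seat below 0.012 m and z of wide_collar_mid in the frame of post_seat between 0.009 and 0.019 m and angle between each of wide_collar_mid, narrow_collar_mid's own z axis and vertical below 0.175 rad and z of narrow_collar_mid in the frame of post_seat between 0.035 and 0.045 m and linear speed of each of wide_collar, narrow_collar below 0.02 m/s); the robot touches nothing.
It fails at once if the small bush is moved by more than 40 mm (distance of small_bush_mid from where it was at the start of the episode above 0.04 m).
It also fails if it takes over 53 s, if anything falls off the work surface, if the arm or the gripper's body presses on something with over 40 N, if the wrist force passes 120 N, or if a joint passes its speed limit or range.

## Working session

There is one attempt and no reset: what is moved stays moved. The work goes in short steps, each a Python script; the robot and the scene stay as the last script left them, time stands still between calls to the robot, and variables do not carry over. Pictures are saved under pics/ and viewed, at most 10 in all, crops included, and the job is handed in when it is done.

```bash
mkdir -p pics; ls; python3 - <<'E'
from plant import bot, imaging
import cv2
for n in("top","side"):
    d=imaging.read_camera(n); cv2.imwrite(f"pics/{n}0.png",d["frame"][:,:,::-1]); print(n,d["fovy"],d["cx"],d["cy"],d["dist"],d["extrinsics"].round(3).tolist())
print(bot.observe())
E
```

```text
pics
top 46.42421687997515 320.6616474319533 200.4796218788099 [-0.03216445  0.          0.          0.          0.        ] [[-0.025, -0.999, -0.039, -17.603], [0.983, -0.032, 0.181, -517.874], [-0.182, -0.034, 0.983, -1039.64], [0.0, 0.0, 0.0, 1.0]]
side 43.53395596539053 313.22236444218504 198.19964491495122 [-0.00463628  0.          0.          0.          0.        ] [[0.999, 0.05, 0.005, -528.361], [-0.041, 0.756, 0.653, 32.919], [0.029, -0.653, 0.757, -1333.105], [0.0, 0.0, 0.0, 1.0]]
{'clock': 0.1, 'q': array([-8.50339331e+01,  1.40810323e+01,  8.93198160e+01,  3.32124238e-04,
        7.67045313e+01, -9.97505077e+00]), 'joint_velocities': array([-0.03378974, -0.08168673, -0.15093748, -0.03844698, -0.00914769,
       -0.03880689]), 'joint_efforts': array([-8.40065986e-04, -4.30672145e+01, -3.27129900e+01, -1.39055078e-04,
        2.80589447e-03,  8.42283384e-06]), 'tool_pos': array([ 167.54944071, -627.48902771,  230.26260104]), 'ee_rot': array([[ 9.66191672e-01,  2.57824803e-01, -1.53593131e-04],
       [ 2.57824645e-01, -9.66189988e-01,  1.83280204e-03],
       [ 3.24141680e-04, -1.81043816e-03, -9.99998309e-01]]), 'force': array([ 0.23742162, -0.17931022, -0.01042952]), 'ft_torque': array([-0.0228264 ,  0.02075757, -0.04832719]), 'grasp_force': 0.0, 'opening': 85.47266587898366}
```

View pics/top0.png

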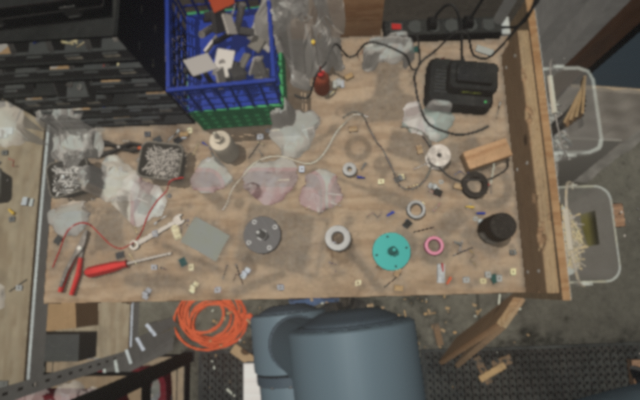

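View pics/side0.png

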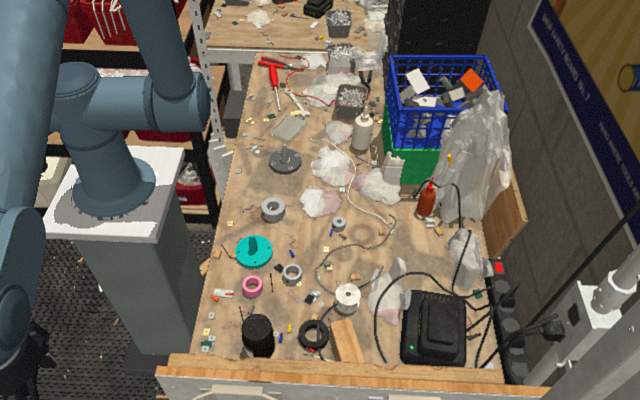

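The top view shows the flange and post at about (263,235), the wide collar at (338,238), the narrow collar at (416,210) and the bush at (349,169). The turquoise and pink decoys are at (391,251) and (434,245). In the side view the flange is at (285,160), wide at (273,209), narrow at (291,272) and bush at (339,223).

```bash
cat > h.py <<'E'
import numpy as np, cv2
from plant import bot, imaging
def ray(d,uv):
    f=200/np.tan(np.radians(d["fovy"]/2)); K=np.array([[f,0,d["cx"]],[0,f,d["cy"]],[0,0,1]])
    x,y=cv2.undistortPoints(np.array([[uv]],float),K,np.array(d["dist"],float))[0,0]
    R=d["extrinsics"][:3,:3];t=d["extrinsics"][:3,3]
    return -R.T@t, R.T@np.array([x,-y,-1.])
def plane(d,uv,z):
    o,v=ray(d,uv); return o+v*(z-o[2])/v[2]
def tri(d1,p1,d2,p2):
    o1,v1=ray(d1,p1);o2,v2=ray(d2,p2)
    s=np.linalg.lstsq(np.c_[v1,-v2],o2-o1,rcond=None)[0]
    a,b=o1+s[0]*v1,o2+s[1]*v2; return (a+b)/2,np.linalg.norm(a-b)
def down(a):  # y axis of tool at angle a (deg) in the world
    c,s=np.cos(np.radians(a)),np.sin(np.radians(a))
    y=np.array([c,s,0]);z=np.array([0,0,-1.]);return np.c_[np.cross(y,z),y,z]
E
python3 - <<'E'
from h import *
t=imaging.read_camera("top");s=imaging.read_camera("side")
for n,p,q,z in(("post",(263,235),(285,160),12),("wide",(338,238),(273,207),28),("narrow",(416,210),(291,270),24),("bush",(349,169),(339,221),20)):
    a,e=tri(t,p,s,q); print(n,plane(t,p,z).round(),plane(s,q,z).round(),a.round(),round(e,1))
w=imaging.read_camera("wrist");print(w["fovy"],w["dist"],w["extrinsics"].round(2).tolist())
T=np.linalg.inv(w["extrinsics"])[:3,3]; o=bot.observe(); print(o["ee_rot"].T@(T-o["tool_pos"]), (o["ee_rot"].T@np.linalg.inv(w["extrinsics"])[:3,:3]).round(2).tolist())
E
```

```text
post [444. 109.  12.] [445. 110.  12.] [445. 109.  13.] 1.4
wide [430. -70.  28.] [432. -73.  28.] [431. -70.  24.] 0.6
narrow [ 491. -256.   24.] [ 491. -253.   24.] [ 491. -255.   27.] 0.6
bush [ 597. -102.   20.] [ 598. -103.   20.] [ 598. -102.   19.] 0.3
63.07135866138988 [-0.02955044  0.          0.          0.          0.        ] [[0.26, -0.97, -0.0, -649.48], [0.93, 0.25, -0.27, 35.63], [0.26, 0.07, 0.96, -379.05], [0.0, 0.0, 0.0, 1.0]]
[  68.22939438    0.20807451 -142.7155497 ] [[0.0, 0.96, 0.27], [1.0, -0.0, 0.0], [0.0, 0.27, -0.96]]
```

```bash
python3 - <<'E'
from h import *
R=down(-90)
ims=[]
for n,x,y in(("narrow",491,-255),("wide",431,-70),("post",445,109)):
    bot.move_to([x,y,170],R); bot.sleep(.2)
    d=imaging.read_camera("wrist"); np.save(f"{n}.npy",d,allow_pickle=True)
    ims.append(cv2.resize(d["frame"],(400,250))[:,:,::-1])
    cv2.imwrite(f"pics/w_{n}.png",d["frame"][:,:,::-1])
ims.append(ims[0]*0)
cv2.imwrite("pics/w3.png",np.vstack([np.hstack(ims[:2]),np.hstack(ims[2:])]))
o=bot.observe();print(o["clock"],o["tool_pos"])
E
```

```text
4.3583 [445.26557281 107.83659807 170.04104129]
```

View pics/w3.png

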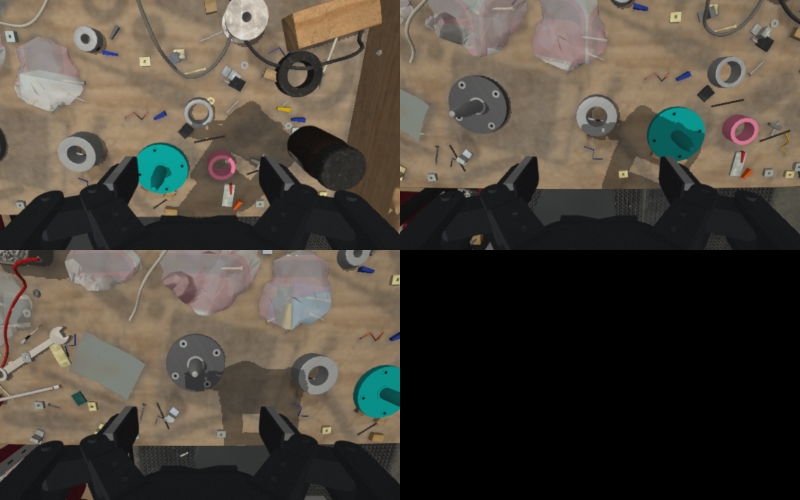

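The narrow collar, wide collar and flange sit near (320,179), (315,186) and (314,179) in their own full-resolution wrist pictures. Next I'll fit their outlines there.

```bash
python3 - <<'E'
from h import *
out=[]
for n,u,v,r,z in(("narrow",320,179,40,24),("wide",315,186,52,28),("post",314,179,68,12)):
    d=np.load(n+".npy",allow_pickle=True).item(); im=d["frame"]
    hsv=cv2.cvtColor(cv2.medianBlur(im,3),cv2.COLOR_RGB2HSV)
    m=((hsv[:,:,1]<60)*255).astype(np.uint8)
    roi=np.zeros_like(m);cv2.circle(roi,(u,v),r,255,-1)
    m=cv2.morphologyEx(m&roi,cv2.MORPH_OPEN,np.ones((3,3)))
    c=max(cv2.findContours(m,cv2.RETR_EXTERNAL,cv2.CHAIN_APPROX_NONE)[0],key=cv2.contourArea)
    e=cv2.fitEllipse(cv2.convexHull(c)); p=plane(d,e[0],z if n=="post" else z/2)
    f=200/np.tan(np.radians(d["fovy"]/2)); dep=-(d["extrinsics"]@np.r_[p,1])[2]
    print(n,np.round(e[0],1),"dia mm",np.round(np.array(e[1])*dep/f,1),p.round(1))
    b=im[:,:,::-1].copy();cv2.ellipse(b,e,(0,0,255),1);cv2.drawContours(b,[c],-1,(0,255,0),1)
    out.append(cv2.resize(b[v-70:v+70,u-70:u+70],(260,260)))
cv2.imwrite("pics/fit.png",np.hstack(out))
E
```

```text
narrow [314.2 185.1] dia mm [46.8 59.3] [ 488.5 -252.5   12. ]
wide [314.5 184.4] dia mm [63.4 63.8] [430.3 -68.4  14. ]
post [315.1 179.5] dia mm [ 88.1 100.3] [448.4 110.   12. ]
```

View pics/fit.png

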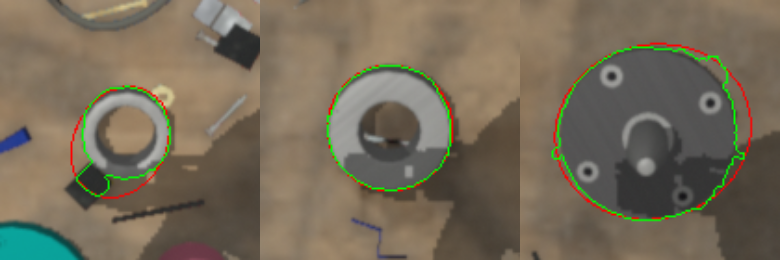

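The wide outline fits cleanly at 63 mm. Debris spoils the other two fits, so I'll read these from the crop: narrow ring centre (126,132), flange bolt holes (611,76), (711,103), (588,172), (683,196), post tip (646,166).

```bash
python3 - <<'E'
from h import *
L=lambda n:np.load(n+".npy",allow_pickle=True).item()
k=140/260
c=lambda u,v,i,p:(u-70+(p[0]-260*i)*k, v-70+p[1]*k)
d=L("post")
H=[plane(d,c(314,179,2,p),12) for p in((611,76),(711,103),(588,172),(683,196))]
m=np.mean(H,0);print("post holes",m.round(1),[round(np.linalg.norm(h-m),1) for h in H])
print("tip",plane(d,c(314,179,2,(646,166)),68).round(1))
d=L("wide");print("wide bore",plane(d,c(315,186,1,(389,130)),28).round(1))
d=L("narrow");print("narrow outl",plane(d,c(320,179,0,(126,132)),12).round(1),"bore",plane(d,c(320,179,0,(127,130)),24).round(1))
E
```

```text
post holes [444.8 112.   12. ] [np.float64(36.4), np.float64(36.3), np.float64(36.1), np.float64(36.1)]
tip [445.5 112.1  68. ]
wide bore [432.2 -68.4  28. ]
narrow outl [ 493.3 -256.    12. ] bore [ 497.  -256.5   24. ]
```

```bash
python3 - <<'E'
from h import *
R=down(-90)
bot.move_to([431,-69.5,120],R)
print(bot.movel([431,-69.5,6],rate=100,threshold=15))
bot.grab(grip_force=60); o=bot.observe(); print(o["opening"],o["grasp_force"],o["tool_pos"].round(1))
z0=o["tool_pos"][2]
bot.movel([431,-69.5,110],rate=100)
bot.movel([445,111,110],rate=150); bot.sleep(.3)
o=bot.observe(); print(o["clock"],o["opening"],o["force"].round(1),o["tool_pos"].round(1),z0)
a=[imaging.read_camera(n)["frame"][:,:,::-1] for n in("side","wrist","top")]
a=[cv2.resize(a[0][80:220,210:350],(260,260)),cv2.resize(a[1],(416,260)),]
cv2.imwrite("pics/held.png",np.hstack(a))
E
```

```text
False
58.4619134715464 61.76871322095394 [431.5 -69.4   7.2]
9.65 57.91624184191003 [-0.1  0.7 -5.6] [445.1 110.7 110. ] 7.245931869201285
```

View pics/held.png

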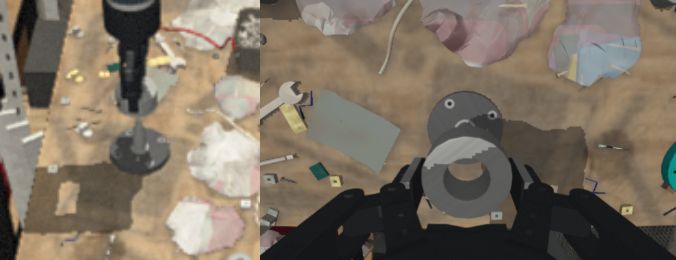

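The collar is held level over the post: in the picture its bore is at about (467,180) and the grip takes its 5.6 N weight. I'll lower it guarded.

```bash
python3 - <<'E'
from h import *
h=bot.movel([445,111,35],rate=80,threshold=12); o=bot.observe(); print(h,o["tool_pos"].round(1),o["force"].round(1))
if not h:
    h=bot.movel([445,111,17.5],rate=30,threshold=10); o=bot.observe(); print(h,o["tool_pos"].round(1),o["force"].round(1),o["clock"])
E
```

```text
False [445.6 111.   35.6] [-0.1  0.4 -5.5]
True [444.8 111.   19.4] [-1.3  0.5  4.9] 11.4083
```

```bash
python3 - <<'E'
from h import *
R=down(-90)
bot.gripper_open(); bot.movel([445,111,170],rate=150); bot.sleep(.2)
d=imaging.read_camera("wrist");np.save("post2.npy",d,allow_pickle=True)
s=imaging.read_camera("side")["frame"][:,:,::-1]
bot.move_to([492.5,-255.5,170],R)
bot.sleep(.2);w=imaging.read_camera("wrist")["frame"][:,:,::-1]
print(bot.observe()["clock"])
cv2.imwrite("pics/seat.png",np.hstack([cv2.resize(x,(260,260)) for x in(d["frame"][109:249,244:384,::-1],s[80:220,210:350],w[109:249,250:390])]))
E
```

```text
14.9
```

View pics/seat.png

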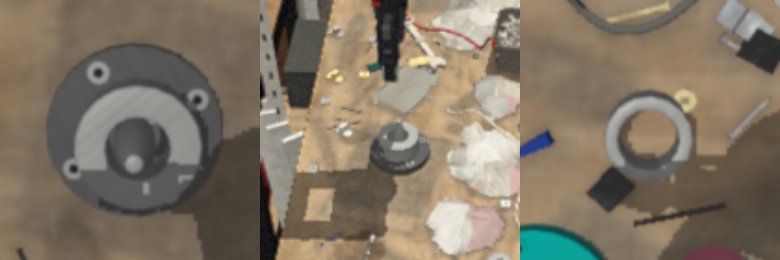

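The wide collar is flat on the flange with the post through it. Debris sits diagonally beside the narrow collar at crop (610,190) and (685,100), so I'll turn the grasp axis 15° away from it.

```bash
python3 - <<'E'
from h import *
R=down(-105)
bot.move_to([492.5,-255.8,110],R)
print(bot.movel([492.5,-255.8,5],rate=100,threshold=15))
bot.grab(grip_force=50); o=bot.observe(); print(o["opening"],o["grasp_force"],o["tool_pos"].round(1),o["force"].round(1))
bot.movel([492.5,-255.8,140],rate=120)
bot.move_to([445,111,140],R); bot.sleep(.3)
o=bot.observe(); print(o["clock"],o["opening"],o["force"].round(1),o["tool_pos"].round(1))
a=[imaging.read_camera(n)["frame"][:,:,::-1] for n in("side","wrist")]
cv2.imwrite("pics/held2.png",np.hstack([cv2.resize(a[0][80:220,210:350],(260,260)),cv2.resize(a[1],(416,260))]))
E
```

```text
False
42.13861035044885 50.74423698708415 [ 492.9 -256.1    5.8] [-1.5  0.1  5.4]
19.9 42.206389173431134 [-1.1  0.5 -2.4] [445.3 110.5 140. ]
```

View pics/held2.png

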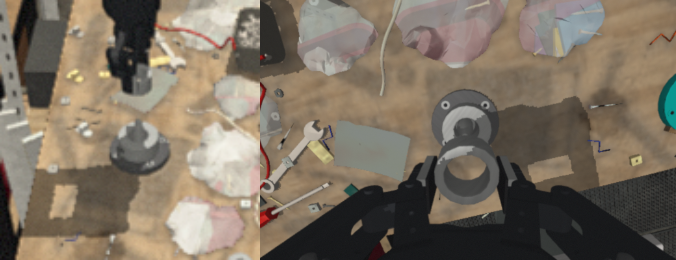

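The narrow collar is held level above the post, with its bore at about (467,175). It should seat at a TCP height of about 46 mm.

```bash
python3 - <<'E'
from h import *
h=bot.movel([445,111,58],rate=60,threshold=10); o=bot.observe(); print(h,o["tool_pos"].round(1),o["force"].round(1))
if not h:
    h=bot.movel([445,111,43.5],rate=25,threshold=8); o=bot.observe(); print(h,o["tool_pos"].round(1),o["force"].round(1))
    if h and abs(o["tool_pos"][2]-46)<3:
        bot.gripper_open(); bot.movel([445,111,180],rate=120); bot.sleep(.3)
        a=[imaging.read_camera(n)["frame"][:,:,::-1] for n in("side","wrist")]
        cv2.imwrite("pics/end.png",np.hstack([cv2.resize(a[0][100:200,235:335],(300,300)),cv2.resize(a[1][109:249,244:384],(300,300))]))
print(bot.observe()["clock"])
E
```

```text
False [445.4 111.   58.4] [-0.6  0.6 -1.1]
True [444.9 111.   45.8] [-1.   0.5  4.7]
24.1917
```

View pics/end.png

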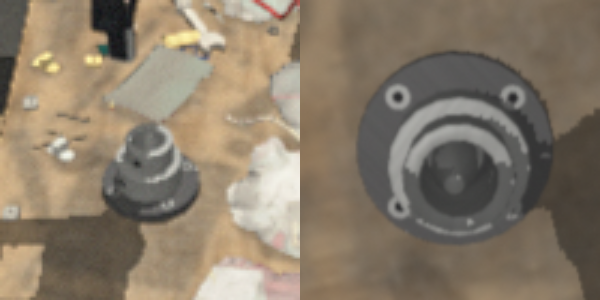

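Both collars are stacked flat on the post, centred at about (455,180), and the gripper is clear.

```bash
python3 -c "
from plant import bot
print(bot.close_job())"
```

```text
the job is handed in; nothing more can be done
None
```

I put the wide collar on the post's flange and the narrower one flat on top of it, let go, never touched the bush, and handed the job in at about 24 s; no verdict was returned.

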